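# Set the glass-rod length gauge and bring the rod up to it

### The job

Set the length gauge for the next cut: with the fingertips press down the pad in the middle of the sliding stop to free its brake, keep it pressed while you push the slider along the rail until it is home against the marked stop, and let the pad come up. Then push the glass rod along its trough, by the end away from the slider, until its tip touches the slider's foot. Only press and push: never force the slider along with its brake on, do not lift the rod, and leave everything else on the bench where it is.

Things in the scene. Friction and masses are not known exactly. Their poses are not given: they have to be found in the camera images.
- gauge: Bench gauge for cutting glass rod: fixed grey base plate 560 x 130 x 12 mm, a steel V trough along its robot side, an aluminium slotted rail along its far side. Origin on the table under the trough's centre line, halfway along the plate. y axis along trough and rail, from the rod towards the marked stop (roughly the robot's left); x across, away from the robot. Rail: centre line x = +58, top z = 34.
- trough (a point): Point on the trough's centre line (gauge x = y = 0), level with its two upper edges, 38 mm above the table, 8 to either side. The trough runs from y = -260 to y = +200. Axes as the gauge's.
- slider (a joint): Travel (m) of the sliding stop along the gauge's y, growing towards the marked stop. A steel saddle on the rail, 76 mm long (y) x 52 wide (x): a raised shoulder at each end, 14 long, full width, top 67 above the table, and between them a space 48 long, open to both sides, with the press pad. Its spring brake withstands about 20 N of push; with the pad held down it runs with 1 to 2 N of drag.
- pad (a joint): How far the press pad is pushed down (m): 0 = up, brake gripping; 0.0035 = fully down, brake off. It gives at 5 to 6 N, is fully down at about 7 N and springs back when let go.
- pad_top (a point): Middle of the upper face of the black ribbed press pad, which is also the slider's middle; the face is 45 mm long (y) x 44 wide (x) and 53.5 above the table when up. It moves down and along with the pad. The shoulders stand 13.5 higher. Axes as the gauge's.
- slider_foot (a point): Middle of the slider's measuring face, which looks to the gauge's -y: the end of a steel foot that reaches from the slider's robot side over the trough and down into its V. It lies on the axis of a rod in the trough, 38 mm to -y of the slider's middle. The foot is 12 thick (y), its top 54 above the table. Axes as the gauge's.
- slider_nose (a point): Middle of the slider's end face that looks to the gauge's +y and meets the marked stop: 38 mm to +y of the slider's middle, on the rail's centre line. Axes as the gauge's.
- stop: The marked stop, clamped immovably on the rail to +y of the slider: dark steel block 20 mm long (y) x 50 wide (x), top 62 above the table, with a white index line and a brass screw on top (to 76). Origin in the face that the slider's end meets, at rail-top height (34); axes as the gauge's. The slider is home when slider_nose has y = 0 in this frame.
- rod: Solid amber glass rod, 16 mm diameter, 160 long, about 75 g, lying loose in the V trough to -y of the slider's foot. Origin at its centre, on its axis, 41 above the table; its y axis runs along it towards the foot (it may roll about that axis). It slides along the V with under 1 N.
- rod_tail (a point): Centre of the rod's end face that is farther from the slider (the end to push), on the rod's axis, 41 mm above the table. The rod reaches from 33 to 49 above the table, 11 higher than the trough's edges.
- rod_tip (a point): Centre of the rod's end face that is nearer the slider's foot, on the rod's axis.
- tape: Bystander: roll of masking tape lying flat, 92 outside diameter, 25 high (mm). Origin at the middle of its underside.
- frit_jar: Bystander: small lidded glass jar with a paper label, 56 diameter, 55 high (mm). Origin at the middle of its underside.
- cream_pot: Bystander: white plastic pot with a white lid, 68 diameter, 50 high (mm). Origin at the middle of its underside.
- paddle: Bystander: steel marvering paddle lying flat with a turned wooden handle, 85 x 36 blade, 230 long in all, 24 high; its x axis points from handle to blade (mm). Origin at the middle of its underside.
- tweezers: Bystander: steel tweezers lying flat, 150 long, 10 high; x axis along them (mm). Origin at the middle of its underside.
- big_jar: Bystander: green glass jar with a metal lid, 72 diameter, 100 high (mm). Origin at the middle of its underside.
- plant: Bystander: seedling in a black square pot, 74 wide, about 95 high (mm). Origin at the middle of its underside.
Things that resemble listed ones, but are neither listed nor needed, are in the scene too. Of the things like the rod, leave any that is grey; of the rest the smaller one is meant.

How it is judged:
By the outcome, as a careful person would: the job done as asked, in the order asked, and still so for the second after the job is handed in, with the robot touching nothing.
It also fails if it takes over 58 s, if anything falls off the work surface, if the arm or the gripper's body presses on something with over 40 N, if the wrist force passes 120 N, or if a joint passes its speed limit or range.

### The arm

A 7-joint arm with a two-finger parallel gripper is mounted at the origin on the work surface. World frame = base frame: x ahead of the robot, y to its left, z up, the work surface at z = 0. Lengths are in mm, angles in rad, forces in N, time in s.
With the tool pointing down it reaches from about 350 to 900 mm from the base axis. Payload 7.2 kg.
Tool frame: the origin (TCP) lies on the front face of the gripper's body, between the roots of the fingers; the fingertips stand 73 mm ahead of it and the grasp point (between the pads) lies 54 mm ahead of it (tips_ahead is the distance from the TCP to the fingertips, in mm); z points along the fingers, y is the line along which they close (so a half turn about z gives the same grasp; the last joint's range is limited). The gripper opens to 85 mm and grips with 20 to 120 N. Pads are 22 mm wide; open, the fingers measure 114 mm over their backs; the gripper's body (76 mm by 85 mm) begins 54 mm behind the grasp point. The pads swing forward as they close: fully open they stand 13 mm farther back than shut.
Start: joints at [1.122, 0.411, -0.013, 1.596, 0.006, 1.134, -0.082], TCP at [232.277, -580.236, 303.897] pointing down, gripper open.
Joint ranges: [-2.95, 2.95], [-0.29, 1.99], [-1.47, 1.44], [0.14, 2.54], [-1.03, 4.17], [0.13, 1.85], [-2.86, 2.86]. Speed limits (rad/s): [2.39, 2.39, 3.01, 3.01, 3.14, 3.14, 3.14].

### API

Orientations are given as [roll, pitch, yaw] about the fixed x, y, z axes, in that order (R = Rz(yaw) Ry(pitch) Rx(roll)).
In Python, from cell import * gives the robot as it stands. Calls block until the motion is done:
- goto(position, orientation): joint-space move of the TCP to a pose.
- move_l(position, rotation=None, v=150, stop_force=None): straight line of the TCP; rotation=None keeps the orientation; v is the mean speed in mm/s. With stop_force (N) it stops when the force on the tool has changed by that much, and returns True; else False.
- goto_joints(angles): joint-space move.
- move_gripper(opening, squeeze=None): finger opening in mm; squeeze is the grip in N (None keeps the last); returns when the fingers have stopped.
- pause(seconds).
- inverse_kinematics(position, orientation): joint angles nearest the present ones, or None.
- get_state(): the state.
- grab_frame(name): name is "side" or "top"; returns a dict with "img" (480x640x3 uint8, red, green, blue), "camera_matrix" (3x3 intrinsics, pixels), "rvec" (rotation vector, rad) and "tvec" (3), from world to camera coordinates, as OpenCV has them. Camera axes: x right, y down, z forward; pixel columns grow to the right and rows downward; lengths in mm; the calibration is good to about 2 mm. A picture is of the moment at which its call begins. There is no depth.
A pose or a line that the arm cannot do raises Unreachable and nothing moves.
- sign_off(): hands the job in; it is judged then, once.
Trained networks look in the newest picture that a camera, given by its name, has taken for a name from the list of things; names that differ only in an ending like _2 or _b are one class to them, and where a whole thing is asked for, a point or a joint stands for the part that bears it (a point fixed in the world has none). Each returns a list of dicts, best first, with "p" (0 to 1); they miss things now and then, are a little off and sometimes report something else, mostly with a low value. They report only what shows in the picture. A call takes as long as a camera call. They do not tell look-alikes from the thing itself.
- search_frame(camera, target): "uv" ([column, row] in pixels, amid what is visible of it).
- masks_of(camera, target): "mask" (480x640 bool, what is visible of it) and "uv" ([column, row] in pixels, amid what is visible of it).
The state is a dict: "t": time; "joint_pos": joint angles; "qd": joint speeds; "joint_torque": joint torques, N m; "eef_pos": TCP position; "eef_rot": TCP orientation; "ft_force": force on the tool from outside, world axes, zero at the start; "moment": the same for the moment, N m; "gripper_width": finger opening in mm; "grip_force": force on a finger pad.
Only numpy, scipy, OpenCV 4.12 (cv2) and the standard library are available. Lean on these libraries where they do the work, as an engineer would, in place of code of your own. Each camera call takes 0.05 s, during which the arm holds its last target. There are 200 camera calls.

## Working session

There is one attempt and no reset: what is moved stays moved. The work goes in short steps, each a Python script; the robot and the scene stay as the last script left them, time stands still between calls to the robot, and variables do not carry over. Pictures are saved under pics/ and viewed, at most 10 in all, crops included, and the job is handed in when it is done.

```bash
mkdir -p pics; cat > h.py <<'E'
from cell import *
import numpy as np, cv2
def ray(f,uv):
    K=np.array(f["camera_matrix"],float);R=cv2.Rodrigues(np.array(f["rvec"],float))[0];t=np.array(f["tvec"],float).ravel()
    return -R.T@t, R.T@np.linalg.inv(K)@np.array([uv[0],uv[1],1.])
def at_z(f,uv,z):
    c,d=ray(f,uv); return (c+d*(z-c[2])/d[2])
def proj(f,P):
    return cv2.projectPoints(np.array(P,float).reshape(-1,3),np.array(f["rvec"],float),np.array(f["tvec"],float),np.array(f["camera_matrix"],float),None)[0].reshape(-1,2)
E
python3 - <<'E'
from h import *
for c in ("side","top"):
    f=grab_frame(c); cv2.imwrite(f"pics/{c}0.png",f["img"][:,:,::-1]); print(c,ray(f,(320,240)))
    for n,z in (("pad_top",53.5),("stop",62),("rod",41),("rod_tail",41),("rod_tip",41),("slider_foot",41),("slider_nose",50),("gauge",12)):
        for r in search_frame(c,n)[:4]:
            print(n,round(r["p"],2),np.round(r["uv"]),np.round(at_z(f,r["uv"],z)))
print(get_state())
E
```

```text
side (array([  2.6928232 , 494.58814693, 791.92719889]), array([ 0.54302191, -0.45545514, -0.70573212]))
pad_top 0.68 [316. 256.] [539.  58.  53.]
stop 0.72 [265. 308.] [493. 232.  62.]
rod 0.78 [506. 268.] [ 238. -241.   41.]
rod 0.68 [382. 228.] [ 511. -129.   41.]
rod 0.67 [320. 172.] [ 784. -166.   41.]
rod_tail 0.85 [385. 224.] [ 515. -144.   41.]
rod_tail 0.75 [503. 272.] [ 237. -225.   41.]
rod_tail 0.66 [320. 175.] [ 775. -156.   41.]
rod_tip 0.86 [381. 223.] [ 526. -140.   41.]
rod_tip 0.61 [507. 268.] [ 238. -242.   41.]
rod_tip 0.51 [319. 171.] [ 788. -167.   41.]
slider_foot 0.82 [320. 257.] [539.  46.  41.]
slider_nose 0.73 [322. 258.] [528.  49.  50.]
gauge 0.22 [381. 228.] [ 533. -153.   12.]
top (array([ 407.48449686,    7.49901368, 1132.74257854]), array([ 0.14173802, -0.00257142, -0.99015729]))
pad_top 0.91 [302. 252.] [537.  42.  54.]
stop 0.76 [216. 265.] [508. 222.  62.]
stop 0.74 [298. 254.] [532.  52.  62.]
rod 0.93 [407. 130.] [ 810. -188.   41.]
rod 0.78 [392. 262.] [ 515. -148.   41.]
rod 0.73 [444. 386.] [ 255. -252.   41.]
rod_tail 0.92 [407. 132.] [ 804. 
[... 499 characters left out ...]
{'t': 0.9, 'joint_pos': array([ 1.12175322,  0.4110671 , -0.01270138,  1.59620165,  0.00561624,
        1.13431297, -0.08221083]), 'qd': array([-0.00037796,  0.00038513, -0.0006512 ,  0.00094191, -0.00112943,
        0.00063558,  0.00026621]), 'joint_torque': array([ 3.22103087e-04, -6.00407410e+01,  6.80902619e-01, -2.99748999e+01,
        1.38647199e-02,  1.73838893e-03, -1.12501087e-05]), 'eef_pos': array([ 232.29916462, -580.22181804,  303.917319  ]), 'eef_rot': array([3.14154513e+00, 1.07232239e-05, 3.80849746e-01]), 'ft_force': array([-0.75360576, -0.33878954, -0.26967338]), 'moment': array([-0.00589937, -0.01827762,  0.00623536]), 'grip_force': 0.0, 'gripper_width': 85.35962319337979}
```

View pics/top0.png

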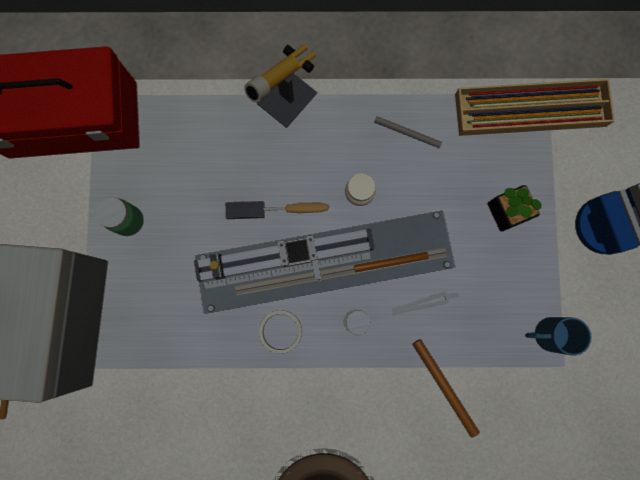

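View pics/side0.png

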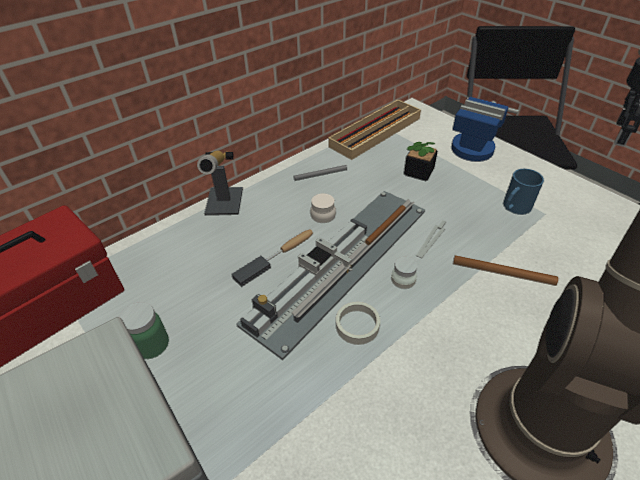

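Rod candidates in the top image are amber in the trough (392,262), grey (407,131) and a larger amber rod on the table (446,388). The one in the trough fits: it is not grey, it is the smaller amber one, and it lies in the V. I'll confirm this in a crop.

```bash
python3 - <<'E'
from h import *
f=grab_frame("top")
c=f["img"][205:315,190:460,::-1]; c=cv2.resize(c,None,fx=2.95,fy=2.95,interpolation=cv2.INTER_CUBIC)
c=cv2.convertScaleAbs(c,alpha=1.5,beta=10)
cv2.imwrite("pics/crop1.png",c)
for n,z in (("rod",41),("pad_top",53.5),("stop",62)):
    for r in masks_of("top",n)[:3]:
        pts=np.argwhere(r["mask"])[:,::-1]
        w=np.array([at_z(f,p,z)[:2] for p in pts]).astype(np.float32)
        (cx,cy),s,a=cv2.minAreaRect(w); print(n,round(r["p"],2),np.round(r["uv"]),np.round([cx,cy,*s,a],1))
        m,v=w.mean(0),np.linalg.svd(w-w.mean(0),full_matrices=False)[2][0]; v=v*np.sign(v[1]); e=(w-m)@v
        print("  mean",m,"dir",v,"yaw",np.arctan2(-v[0],v[1]),"ends",m+v*e.min(),m+v*e.max())
E
```

```text
rod 0.94 [407. 130.] [ 805.8 -189.5  156.    21.8   67.2]
  mean [ 805.80414 -188.     ] dir [0.38377684 0.92342585] yaw -0.39388287 ends [ 775.34845 -261.281  ] [ 835.2127  -117.23855]
rod 0.7 [393. 261.] [ 517.2 -148.7   19.4  159.8   10. ]
  mean [ 517.4374  -150.33049] dir [-0.17757365  0.9841075 ] yaw 0.17852038 ends [ 531.3284  -227.31418] [502.94455 -70.01178]
rod 0.66 [445. 385.] [ 252.9 -254.8  227.5   25.    31.8]
  mean [ 252.52252 -255.50815] dir [0.84910566 0.52822304] yaw -1.0142899 ends [ 156.51505 -315.23376] [ 349.70276 -195.05298]
pad_top 0.6 [299. 250.] [539.2  52.6  44.   45.2  10.2]
  mean [539.03345  52.65021] dir [0.00681222 0.9999768 ] yaw -0.0068122726 ends [538.86566   28.025122] [539.1999   77.08689]
stop 0.79 [215. 264.] [506.4 222.2  54.6  25.8   9.6]
  mean [506.75507 221.33446] dir [0.97839385 0.20674966] yaw -1.3625447 ends [479.47522 215.56981] [533.2151  226.92587]
```

View pics/crop1.png

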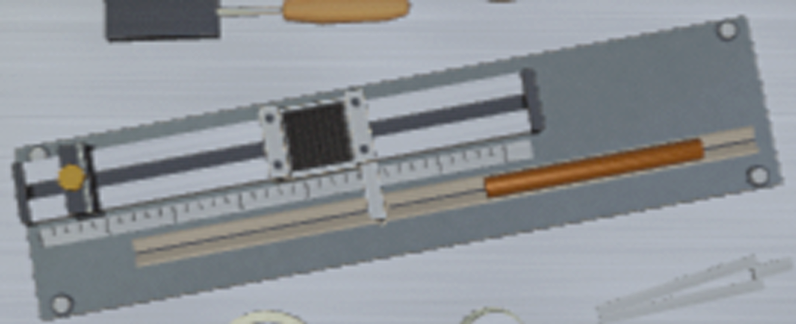

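The crop confirms it: the amber rod lies in the trough at crop (595,167), with the slider pad at (318,137) and the stop at (80,180). The gauge yaw is about 10°. Next I press the pad.

```bash
cat >> h.py <<'E'
YAW=0.1745
GX=np.array([np.cos(YAW),np.sin(YAW),0]);GY=np.array([-np.sin(YAW),np.cos(YAW),0])
O=[np.pi,0,YAW]
PAD=np.array([539.2,52.6,53.5]); TAIL=np.array([530.8,-227.3,41.])
def st(l=""):
    s=get_state(); print(l,"t",round(s["t"],2),"pos",np.round(s["eef_pos"],1),"f",np.round(s["ft_force"],1),"fy",round(float(s["ft_force"]@GY),1)); return s
E
python3 - <<'E'
from h import *
move_gripper(0)
p=PAD+3*GY
goto(list(p+[0,0,73+35]),O); s=st("above")
print(move_l(list(p+[0,0,73+8]),v=60)); st("near")
print(move_l(list(p+[0,0,73-7]),v=10,stop_force=11)); st("press")
pause(0.2); st("held")
for n in ("side",):
    f=grab_frame(n); u=proj(f,PAD)[0].astype(int); x,y=u
    cv2.imwrite("pics/side1.png",cv2.resize(f["img"][y-90:y+90,x-110:x+110,::-1],None,fx=3,fy=3))
E
```

```text
above t 4.42 pos [538.9  54.5 161.5] f [-0.5 -0.3 -0.3] fy -0.2
False
near t 5.02 pos [538.6  55.7 134.2] f [-0.3 -0.5  0.5] fy -0.4
True
press t 6.15 pos [538.7  55.6 122.7] f [-1.5 -0.6  6.7] fy -0.4
held t 6.35 pos [538.6  55.6 122.7] f [-1.  -1.1  6.3] fy -1.0
```

View pics/side1.png

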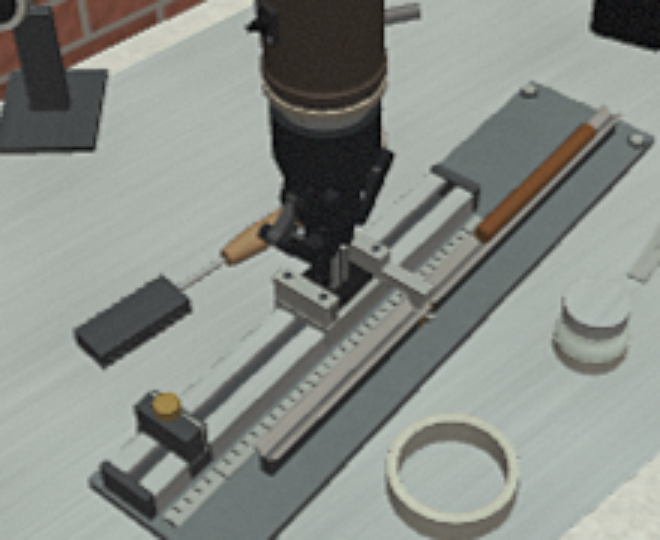

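The picture shows the fingers between the shoulders on the pad, at crop (335,275). The held force is only 6.3 N, so I'll press firmer and then slide in short, watched steps.

```bash
python3 - <<'E'
from h import *
s=st()
for k in range(8):
    s=get_state()
    if s["ft_force"][2]>12: break
    z0=(s["eef_pos"] if k==0 else tgt)+[0,0,-0.5]
    tgt=np.array(z0); move_l(list(tgt),v=10); pause(0.1); st("dn %.1f"%tgt[2])
p0=tgt.copy()
for k in range(1,6):
    hit=move_l(list(p0+k*4*GY),v=20,stop_force=8); s=st(f"y{k*4} {hit}")
    if hit or s["ft_force"][2]<8: break
E
```

```text
t 6.4 pos [538.7  55.6 122.7] f [-1.5 -1.4  6.6] fy -1.1
dn 122.2 t 6.75 pos [538.8  55.6 122.7] f [-3.3 -1.1  7. ] fy -0.5
dn 121.7 t 7.1 pos [538.8  55.6 122.6] f [-3.6 -1.3 11.4] fy -0.7
dn 121.2 t 7.45 pos [538.8  55.7 122.5] f [-5.5 -0.3 15.8] fy 0.6
y4 False t 7.8 pos [538.   59.9 122.6] f [-5.2 -0.  15.4] fy 0.9
y8 False t 8.15 pos [537.4  63.8 122.6] f [-5.6 -1.1 16.2] fy -0.1
y12 False t 8.5 pos [536.6  67.8 122.6] f [-5.5 -0.7 17.3] fy 0.3
y16 False t 8.85 pos [535.9  71.8 122.5] f [-6.1 -0.  16.5] fy 1.0
y20 False t 9.2 pos [535.2  75.7 122.5] f [-4.9 -0.4 16.9] fy 0.5
```

```bash
python3 - <<'E'
from h import *
s=st(); p0=np.array(s["eef_pos"]); p0[2]=121.2
done=False
for k in range(1,9):
    hit=move_l(list(p0+k*10*GY),v=30,stop_force=9); s=st(f"{k*10} {hit}")
    if hit or not 10<s["ft_force"][2]<25: break
E
```

```text
t 9.2 pos [535.2  75.7 122.5] f [-4.9 -0.4 16.9] fy 0.5
10 False t 9.7 pos [533.3  86.2 122.5] f [-6.9 -1.  16.4] fy 0.2
20 False t 10.18 pos [531.5  96.  122.6] f [-5.2  0.2 16.8] fy 1.1
30 False t 10.67 pos [529.8 105.9 122.5] f [-5.5 -0.2 16.7] fy 0.7
40 False t 11.15 pos [528.  115.8 122.5] f [-5.2 -0.1 17. ] fy 0.8
50 False t 11.63 pos [526.2 125.7 122.6] f [-6.9 -0.5 17.8] fy 0.7
60 False t 12.12 pos [524.4 135.6 122.5] f [-5.7 -0.9 17.5] fy 0.1
70 False t 12.6 pos [522.7 145.5 122.6] f [-6.3 -0.4 17.5] fy 0.7
80 False t 13.08 pos [520.9 155.4 122.5] f [-5.9  0.4 17.6] fy 1.4
```

```bash
python3 - <<'E'
from h import *
s=st(); p0=np.array(s["eef_pos"]); p0[2]=121.2
for k in range(1,20):
    hit=move_l(list(p0+k*2*GY),v=15,stop_force=9); s=st(f"{k*2} {hit}")
    if hit or s["ft_force"]@GY<-7 or not 10<s["ft_force"][2]<27: break
f=grab_frame("top"); cv2.imwrite("pics/top2.png",cv2.resize(f["img"][205:315,190:340,::-1],None,fx=4,fy=4))
E
```

```text
t 13.08 pos [520.9 155.4 122.5] f [-5.9  0.4 17.6] fy 1.4
2 False t 13.43 pos [520.4 158.  122.6] f [-6.4 -0.7 15.6] fy 0.4
4 False t 13.71 pos [520.  159.9 122.5] f [-5.7 -0.8 17.1] fy 0.2
6 False t 13.99 pos [519.7 161.8 122.6] f [-6.1 -1.4 16.2] fy -0.4
8 False t 14.28 pos [519.3 163.8 122.6] f [-5.5 -0.8 16.7] fy 0.2
10 False t 14.56 pos [519.  165.7 122.5] f [-5.6 -1.1 16.6] fy -0.1
12 False t 14.84 pos [518.6 167.7 122.5] f [-6.3 -1.  17.1] fy 0.2
14 False t 15.12 pos [518.3 169.8 122.5] f [-5.7 -0.2 16.8] fy 0.7
16 False t 15.41 pos [517.9 171.7 122.6] f [-5.2 -1.2 17.3] fy -0.3
18 False t 15.69 pos [517.6 173.7 122.6] f [-5.  -0.7 16.9] fy 0.2
20 False t 15.97 pos [517.2 175.7 122.5] f [-5.3 -0.2 16.7] fy 0.7
22 False t 16.26 pos [516.9 177.6 122.6] f [-6.3 -0.6 16.8] fy 0.5
24 False t 16.54 pos [516.5 179.6 122.6] f [-6.9 -1.3 17. ] fy -0.1
26 False t 16.82 pos [516.4 180.1 122.5] f [-5.5 -5.2 17.5] fy -4.1
28 False t 17.11 pos [516.4 180.4 122.5] f [-3.9 -8.5 20. ] fy -7.7
```

Contact: fy rose to -7.7 N at 126 mm of travel, against about 125 expected. I let the pad come up and check.

```bash
python3 - <<'E'
from h import *
s=st(); p=np.array(s["eef_pos"])
move_l(list(p+[0,0,6]),v=20); st("up")
move_l(list(p+[0,0,60]),v=120); st("clear")
q=TAIL-40*GY+[0,0,73+40]
goto(list(q),O); st("behind tail")
f=grab_frame("top"); cv2.imwrite("pics/top3.png",cv2.resize(f["img"][205:315,190:460,::-1],None,fx=2.95,fy=2.95,interpolation=cv2.INTER_CUBIC))
for n,z in (("pad_top",53.5),("rod",41)):
  for r in masks_of("top",n)[:3]:
    w=np.array([at_z(f,p,z)[:2] for p in np.argwhere(r["mask"])[:,::-1]]).astype(np.float32)
    print(n,round(r["p"],2),np.round(np.hstack([*cv2.minAreaRect(w)[:2]]),1))
E
```

```text
t 17.16 pos [516.4 180.4 122.5] f [-5.3 -9.5 19.9] fy -8.4
up t 17.69 pos [516.3 180.6 128.3] f [-0.9 -0.1  0.2] fy 0.0
clear t 18.29 pos [516.2 180.2 182.2] f [-0.7 -0.2 -0.3] fy -0.1
behind tail t 19.93 pos [ 538.5 -264.9  154.1] f [ 0.9 -0.2  0.6] fy -0.4
pad_top 0.73 [517.1 177.4  46.6  45.3]
rod 0.85 [ 252.7 -255.6  227.4   24.3]
rod 0.65 [ 516.7 -147.9   16.7  161.5]
rod 0.6 [ 805.5 -189.5  154.8   18.7]
```

View pics/top3.png

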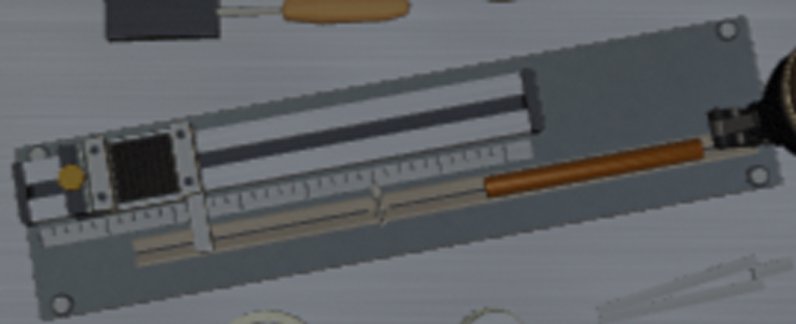

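The slider is home against the stop at crop (85,180), with its foot at (200,225). There is an odd mark on the trough at crop (380,205), where the foot used to be, so I'll zoom in on it before pushing the rod.

```bash
python3 - <<'E'
from h import *
out=[]
f=grab_frame("top"); u=190+380/2.95,205+205/2.95; P=at_z(f,u,38); print(P, (P-TAIL)@GY)
g=grab_frame("side"); 
for fr in (f,g):
    x,y=proj(fr,P)[0].astype(int); out.append(cv2.resize(fr["img"][y-25:y+25,x-32:x+32,::-1],(395,308),interpolation=cv2.INTER_CUBIC))
cv2.imwrite("pics/notch.png",np.hstack(out))
E
```

```text
[489.62283048   7.44349529  38.        ] 238.32756140159273
```

View pics/notch.png

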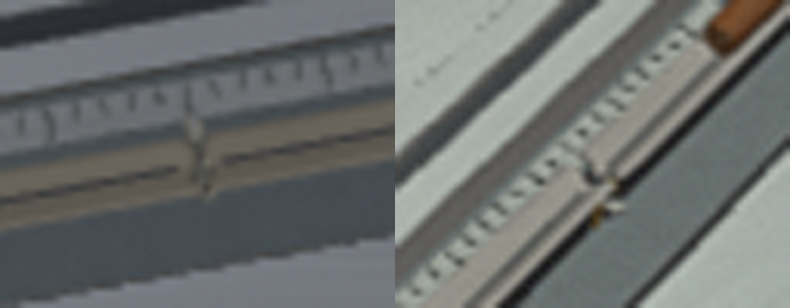

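The mark is a small feature across the trough at the point the foot used to cover (about 78 mm ahead of the rod tip). I'll push gently with a low force stop and watch progress past it.

```bash
python3 - <<'E'
from h import *
C=np.array([516.95,-148.3,0]); T=C-80*GY
def P(d): q=T+(d-14.5)*GY; return [q[0],q[1],114.5]   # front of finger at tail+d
a=P(-22); print(move_l([a[0],a[1],150],v=100)); print(move_l(a,v=60,stop_force=5)); st("down")
print(move_l(P(-5),v=40,stop_force=3)); st("-5")
for d in range(5,70,10):
    h=move_l(P(d),v=40,stop_force=4); s=st(f"{d} {h}")
    if h: break
f=grab_frame("top"); cv2.imwrite("pics/top4.png",cv2.resize(f["img"][205:315,190:460,::-1],None,fx=2.95,fy=2.95,interpolation=cv2.INTER_CUBIC))
E
```

```text
False
False
down t 21.18 pos [ 537.3 -263.   114.5] f [0.5 0.2 1. ] fy 0.1
False
-5 t 21.75 pos [ 534.3 -246.1  114.6] f [-0.3 -0.  -0.2] fy 0.0
5 False t 22.15 pos [ 532.5 -236.1  114.5] f [-0.6 -0.9  0.3] fy -0.7
15 False t 22.55 pos [ 530.8 -226.2  114.6] f [ 0.2 -0.5  0.2] fy -0.5
25 False t 22.95 pos [ 529.  -216.3  114.5] f [-0.4  1.5 -0.4] fy 1.6
35 False t 23.35 pos [ 527.3 -206.5  114.5] f [-0.1 -0.3 -0.2] fy -0.3
45 False t 23.75 pos [ 525.6 -196.6  114.6] f [ 0.1 -0.6 -0.8] fy -0.6
55 False t 24.15 pos [ 523.8 -186.8  114.5] f [ 0.4 -0.   0. ] fy -0.1
65 False t 24.55 pos [ 522.1 -176.9  114.5] f [0.4 0.  0.6] fy -0.0
```

View pics/top4.png

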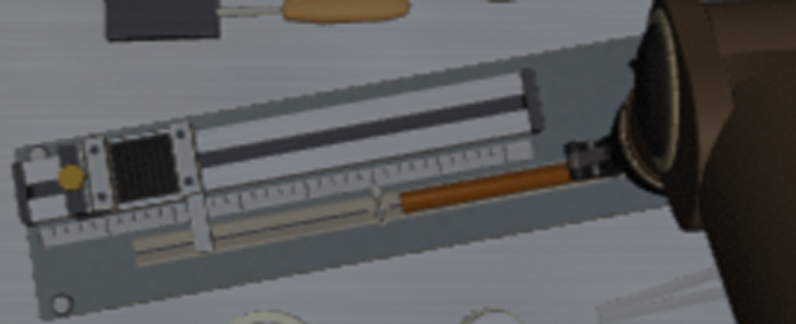

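The rod slides ahead of the finger, with its tip now at crop (400,203) just short of the mark at (380,205). I continue slowly past it.

```bash
python3 - <<'E'
from h import *
C=np.array([516.95,-148.3,0]); T=C-80*GY
def P(d): q=T+(d-14.5)*GY; return [q[0],q[1],114.5]
for d in range(70,111,5):
    h=move_l(P(d),v=20,stop_force=4); s=st(f"{d} {h}")
    if h: break
for c in ("top","side"):
    f=grab_frame(c); x,y=proj(f,[489.6,7.4,38])[0].astype(int)
    i=cv2.resize(f["img"][y-35:y+35,x-45:x+45,::-1],(395,308),interpolation=cv2.INTER_CUBIC)
    o=i if c=="top" else np.hstack([o,i])
cv2.imwrite("pics/notch2.png",o)
E
```

```text
70 False t 25.0 pos [ 521.2 -172.3  114.5] f [ 0.1  0.  -0.4] fy 0.0
75 False t 25.4 pos [ 520.3 -167.3  114.5] f [ 0.1 -0.3 -0.1] fy -0.3
80 False t 25.8 pos [ 519.5 -162.3  114.5] f [-0.5 -1.  -0.3] fy -0.9
85 False t 26.2 pos [ 518.6 -157.4  114.5] f [0.3 0.1 0.6] fy 0.0
90 False t 26.6 pos [ 517.7 -152.5  114.5] f [0.4 0.3 0.1] fy 0.2
95 False t 27.0 pos [ 516.9 -147.6  114.5] f [0.2 0.4 0.7] fy 0.4
100 False t 27.4 pos [ 516.  -142.7  114.5] f [-0.7 -0.9  0.2] fy -0.8
105 False t 27.8 pos [ 515.1 -137.8  114.5] f [-0.2  0.6  0. ] fy 0.7
110 False t 28.2 pos [ 514.2 -132.8  114.5] f [-0.1 -1.3 -0.4] fy -1.2
```

View pics/notch2.png

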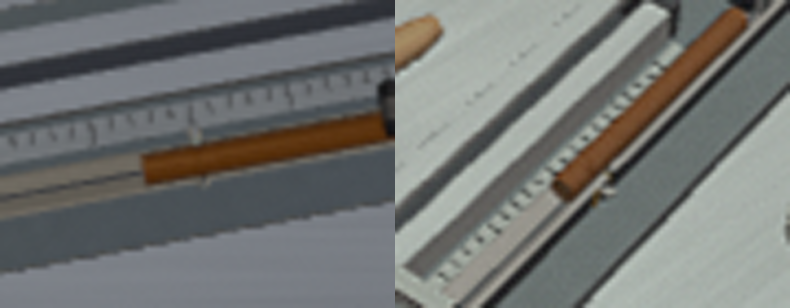

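The rod passed the mark without resistance and lies flat, with its tip at left crop (145,168). Now I push it to the foot.

```bash
python3 - <<'E'
from h import *
C=np.array([516.95,-148.3,0]); T=C-80*GY
def P(d): q=T+(d-14.5)*GY; return [q[0],q[1],114.5]
h=move_l(P(190),v=40,stop_force=4); st(f"190 {h}")
last=None
for d in np.arange(191,212,1.0):
    if h: break
    h=move_l(P(d),v=8,stop_force=3.5); s=st(f"{d} {h}")
    if s["ft_force"]@GY<-3: break
pause(0.2); st("held")
E
```

```text
190 False t 30.45 pos [500.4 -54.4 114.5] f [ 0.  -0.4 -0.6] fy -0.4
191.0 False t 30.73 pos [500.2 -53.2 114.5] f [ 0.1 -0.4  0.1] fy -0.4
192.0 False t 31.0 pos [500.  -52.2 114.5] f [ 0.  -0.6 -0. ] fy -0.6
193.0 False t 31.27 pos [499.9 -51.2 114.5] f [-0.5 -0.1  0.7] fy 0.0
194.0 False t 31.55 pos [499.7 -50.2 114.5] f [ 0.6 -0.1  0.1] fy -0.2
195.0 False t 31.82 pos [499.5 -49.2 114.5] f [-0.7  0.6  0.7] fy 0.7
196.0 False t 32.1 pos [499.3 -48.3 114.5] f [-0.7 -1.3  0. ] fy -1.1
197.0 False t 32.38 pos [499.1 -47.3 114.5] f [ 0.4 -0.1  0.5] fy -0.2
198.0 False t 32.65 pos [499.  -46.3 114.5] f [-0.2 -0.2 -0.1] fy -0.1
199.0 False t 32.92 pos [498.8 -45.3 114.5] f [ 0.3 -0.3  1.1] fy -0.4
200.0 False t 33.2 pos [498.6 -44.3 114.5] f [ 0.3 -0.5 -0.3] fy -0.5
201.0 False t 33.48 pos [498.5 -43.4 114.5] f [ 0.4  0.6 -0.7] fy 0.5
202.0 False t 33.75 pos [498.3 -42.3 114.5] f [-0.   0.5 -0.5] fy 0.5
203.0 False t 34.02 pos [498.1 -41.4 114.5] f [0.4 0.2 0.6] fy 0.1
204.0 False t 34.3 pos [497.9 -40.4 114.5] f [ 0.2 -0.9 -0.2] fy -0.9
205.0 False t 34.58 pos [497.8 -39.4 114.5] f [ 0.8 -0.1  0.5] fy -0.2
206.0 False t 34.85 pos [497.7 -38.9 114.5] f [ 0.4 -2.1 -0.1] fy -2.1
207.0 False t 35.12 pos [497.6 -38.4 114.6] f [ 1.4 -5.   0.3] fy -5.2
held t 35.33 pos [497.6 -38.4 114.6] f [ 0.5 -4.4 -0.3] fy -4.5
```

Contact force rises at about 205.5 mm of travel (about 203 expected). I back off and check.

```bash
python3 - <<'E'
from h import *
p=np.array(get_state()["eef_pos"])
move_l(list(p-3*GY),v=10); move_l(list(p-25*GY),v=60); move_l(list(p-25*GY+[0,0,90]),v=120)
goto([480,-300,260],O); st()
o=[]
for c in ("top","side"):
    f=grab_frame(c); x,y=proj(f,[485,60,45])[0].astype(int)
    o.append(cv2.resize(f["img"][y-75:y+75,x-98:x+98,::-1],(398,305),interpolation=cv2.INTER_CUBIC))
cv2.imwrite("pics/end.png",np.hstack(o))
E
```

```text
t 38.25 pos [ 480.4 -298.1  259.3] f [ 0.4  1.2 -0.3] fy 1.1
```

View pics/end.png

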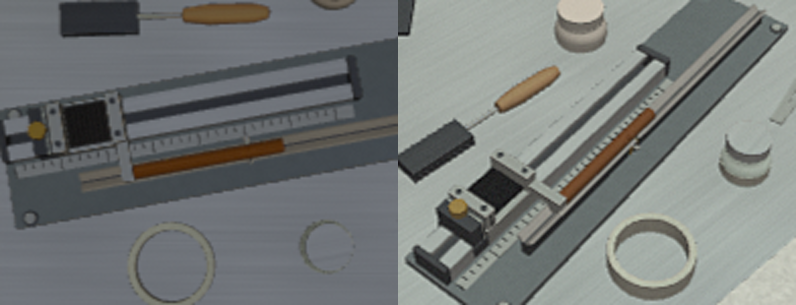

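The slider is against the stop at left crop (48,128), the rod tip is against the foot at (133,170), and the bystanders have not moved.

```bash
python3 -c "
from cell import *
print(sign_off())"
```

```text
the job is handed in; nothing more can be done
None
```

The job is handed in: I slid the slider home against the marked stop with its pad held down, let the pad up, then pushed the rod along the trough until its tip touched the slider's foot.

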